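# Sweep the heel pieces off the cutting board into the tray

### The job

Clear the cutting board for the next job: use the fingertips to sweep the four loose rubber heel pieces along the board and over its edge into the plain, undivided tray at its end, so that all four lie inside that tray. Push them only, do not pick any up, and leave the jar, the spool, the awl and the other tools where they are.

Things in the scene. Friction and masses are not known exactly. Their poses are not given: they have to be found in the camera images.
- board: White plastic cutting board lying fixed on the bench, 260 mm along its own x, 300 mm along its own y, 28 mm thick. Origin: centre of its underside, on the bench top. Its two y ends (150 mm from the origin) each have a tray against them.
- tray: The plain tray: empty open steel tray without dividers, fixed 2 mm off the left or the right y end of the board, axes parallel to the board's. 290 mm along x, 130 mm along y, 16 mm high to the rim (12 mm below the board's top), walls and floor 3 mm. Origin: centre of its underside, on the bench, 217 mm from the board's centre.
- tack_tray: The divided tray: same outside size and material as the plain tray, at the other y end of the board, but with two cross walls making three compartments that hold tacks and rivets. Fixed. Origin: centre of its underside.
- heel1: One of four alike black rubber heel pieces, D-shaped: 46 mm along its x (flat edge at -23 mm, round end at +23 mm), 42 mm wide, 8 mm thick, 15 to 30 g, flat and loose on the board at any yaw. They lie in two rows along the board's y, about 74 mm either side of its middle line, two in a row, 95 to 145 mm apart. Origin: centre of its underside.
- heel1_mid (a point): The middle of heel1, half way through its thickness (4 mm above its origin).
- heel2: Another such heel piece, like heel1.
- heel2_mid (a point): The middle of heel2, half way through its thickness (4 mm above its origin).
- heel3: Another such heel piece, like heel1.
- heel3_mid (a point): The middle of heel3, half way through its thickness (4 mm above its origin).
- heel4: Another such heel piece, like heel1.
- heel4_mid (a point): The middle of heel4, half way through its thickness (4 mm above its origin).
- cement_jar: Small amber glass jar with a black lid, 38 mm across, 57 mm tall, standing on the middle line of the cutting board. Origin: centre of its underside. Stays where it is.
- spool: Wooden spool of waxed thread, 36 mm across, 44 mm tall, standing on the middle line of the board at the other end from the jar. Origin: centre of its underside. Stays where it is.
- awl: Awl with a wooden handle, lying along the middle line of the board between jar and spool, 110 mm long along its y, 25 mm thick at the handle. Origin: under the middle of its length. Stays where it is.
- shoe_brush: Shoe brush lying on the bench beyond the board, 170 x 55 x 42 mm. Origin: centre of its underside. Stays where it is.
- polish_tin: Flat round polish tin on the bench beyond the board, 77 mm across, 26 mm tall. Origin: centre of its underside. Stays where it is.
- pincers: Lasting pincers lying on the bench left of the trays, 210 mm long along x, 60 mm wide, 18 mm thick. Origin: on the bench under their middle. Stay where they are.
- hammer: Shoemaker's hammer lying on the bench right of the trays, 250 mm long along x, head at +x, 32 mm thick. Origin: on the bench under its middle. Stays where it is.

How it is judged:
At the end, for the whole second after the job is handed in: Each heel piece's middle is in the plain tray (within 55 mm of its centre along its y, 130 mm along its x), at rest, and under 18 mm above the bench, or under 30 mm (heaped) if clear of the board; jar, spool, awl, brush, tin, pincers and hammer are each within 20 mm of where they started (x of heel1_mid in the frame of tray between -0.13 and 0.13 m and y of heel1_mid in the frame of tray between -0.055 and 0.055 m and (height (world z) of heel1_mid below 0.018 m or (height (world z) of heel1_mid below 0.03 m and contact force between heel1 and board below 0.05 N)) and linear speed of each of heel1, heel2, heel3, heel4 below 0.03 m/s and x of heel2_mid in the frame of tray between -0.13 and 0.13 m and y of heel2_mid in the frame of tray between -0.055 and 0.055 m and (height (world z) of heel2_mid below 0.018 m or (height (world z) of heel2_mid below 0.03 m and contact force between heel2 and board below 0.05 N)) and x of heel3_mid in the frame of tray between -0.13 and 0.13 m and y of heel3_mid in the frame of tray between -0.055 and 0.055 m and (height (world z) of heel3_mid below 0.018 m or (height (world z) of heel3_mid below 0.03 m and contact force between heel3 and board below 0.05 N)) and x of heel4_mid in the frame of tray between -0.13 and 0.13 m and y of heel4_mid in the frame of tray between -0.055 and 0.055 m and (height (world z) of heel4_mid below 0.018 m or (height (world z) of heel4_mid below 0.03 m and contact force between heel4 and board below 0.05 N)) and distance of each of cement_jar, spool, awl, shoe_brush, polish_tin, pincers, hammer from where it was at the start of the episode below 0.02 m); the robot touches nothing.
It fails at once if a heel piece is picked up (lifted more than 10 mm off the cutting board) (height (world z) of any of heel1_mid, heel2_mid, heel3_mid, heel4_mid above 0.042 m).
It fails at once if a bystander (jar, spool, awl, brush, tin, pincers or hammer) is pushed more than 20 mm from its place (distance of any of cement_jar, spool, awl, shoe_brush, polish_tin, pincers, hammer from where it was at the start of the episode above 0.02 m).
It fails at once if the jar or the spool is knocked over (tilted more than 0.6 rad) (angle between any of cement_jar, spool's own z axis and vertical above 0.6 rad).
It also fails if it takes over 72 s, if anything falls off the work surface, if the arm or the gripper's body presses on something with over 40 N, if the wrist force passes 120 N, or if a joint passes its speed limit or range.

### The arm

A 7-joint arm with a two-finger parallel gripper is mounted at the origin on the work surface. World frame = base frame: x ahead of the robot, y to its left, z up, the work surface at z = 0. Lengths are in m, angles in rad, forces in N, time in s.
With the tool pointing down it reaches from about 0.4 to 0.85 m from the base axis. Payload 10.4 kg.
Tool frame: the origin (TCP) lies at the very end of the fingers, on their centre line; the grasp point (between the pads) lies 19 mm behind it; z points along the fingers, y is the line along which they close (so a half turn about z gives the same grasp; the last joint's range is limited). The gripper opens to 87 mm and grips with 3 to 60 N. Pads are 19 mm wide; open, the fingers measure 117 mm over their backs; the gripper's body (75 mm by 190 mm) begins 51 mm behind the grasp point.
Start: joints at [1.12, 0.332, -0.065, 1.46, 0.022, 1.35, -0.088], TCP at [0.259, -0.569, 0.223] pointing down, gripper open.
Joint ranges: [-2.6, 2.6], [-0.5, 2.12], [-1.47, 1.34], [0.16, 2.42], [-1.27, 4.41], [0.06, 2.06], [-2.6, 2.6]. Speed limits (rad/s): [2.22, 2.22, 2.79, 2.79, 3.14, 3.14, 3.14].

### API

Orientations are given as a unit quaternion [x, y, z, w].
In Python, from bench import read_state, cams, workorder gives the robot as it stands.
- The arm moves only by the shell command python3 -m crank 'ROWS' [FORCE]. ROWS is text: rows parted by semicolons, each of 5 numbers parted by spaces: the shift along the tool's x, y, z scaled (see below), then the turn about the tool's z scaled (see below), then the opening, from -1 (shut) to 1 (fully open). In form: dx dy dz yaw jaw; .... A call has 1 to 10 rows; each row shifts and turns the commanded pose from where the row before left it, along the tool's axes as they then stand; what a row does not reach is not made up. The controller multiplies each number of a shift by 200 mm and each number of a turn by 90 degrees. A row lasts 1/10 s, in which the tool goes at most 50 mm and 8.59 degrees, less where a joint would pass 70% of its speed; a pose out of reach is approached as far as the arm can. A call with a number of a shift or a turn outside -1 to 1 is refused whole. A call with a gripper value outside its range is refused whole. The fingers move at their own pace and stop on an object; FORCE is the grip in N (left out, the last holds). Time passes only in rows, so rows that do not move let the fingers close. It gives the time, the measured TCP pose, the force, the opening and the grip force at its end, in the units of the state.
- read_state(): the state, without advancing time (a new reading comes with each control period).
- cams.camera(name): name is "side" or "top" or "wrist"; returns a dict with "img" (420x560x3 uint8, blue, green, red), "K" (3x3 intrinsics, pixels), "dist" ([k1, k2, p1, p2, k3] as OpenCV has them; the pictures are not rectified), "xyz" and "attitude" of the camera in the world; the wrist camera has in their place "mount" (4x4, takes a point from camera to tool coordinates, whose origin is the TCP and whose axes are the flange's). Camera axes: x right, y down, z forward; pixel columns grow to the right and rows downward; lengths in m; the calibration is good to about 2 mm. A picture is of the moment at which its call begins: read the wrist's pose just before it. There is no depth.
- workorder.close_job(): hands the job in; it is judged then, once.
The state is a dict: "time": time; "joint_positions": joint angles; "joint_vel": joint speeds; "joint_torque": joint torques, N m; "ee_pos": TCP position; "eef_rot": TCP orientation; "ft_force": force on the tool from outside, world axes, zero at the start; "torque": the same for the moment, N m; "width": finger opening in m; "grip_force": force on a finger pad.
Only numpy, scipy, OpenCV 4.12 (cv2) and the standard library are available. Lean on these libraries where they do the work, as an engineer would, in place of code of your own. Each camera call takes 0.05 s, during which the arm holds its last target. There are 200 camera calls.

## Working session

There is one attempt and no reset: what is moved stays moved. The work goes in short steps, Python scripts to look and compute and a shell command to move; the robot and the scene stay as the last step left them, time stands still between calls to the robot, and variables do not carry over. Pictures are saved under pics/ and viewed, at most 10 in all, crops included, and the job is handed in when it is done.

```bash
mkdir -p pics; ls
python3 - <<'E'
from bench import read_state,cams
import cv2,numpy as np
s=read_state();print(s['time'],s['ee_pos'],s['eef_rot'],s['width'])
for n in['top','side']:
    c=cams.camera(n);cv2.imwrite(f'pics/{n}0.png',c['img']);print(n,c['K'],c['dist'],c['xyz'],c['attitude'])
E
```

```text
pics
0.0 [ 0.25910662 -0.56830541  0.2217167 ] [ 9.77205882e-01  2.12292455e-01 -2.05132585e-04 -7.31393213e-04] 0.08683802068421757
top [[411.01968487   0.         276.82088322]
 [  0.         411.01968487 212.23420513]
 [  0.           0.           1.        ]] [-0.01749404  0.          0.          0.          0.        ] [0.41026583 0.01357577 1.13215449] [-0.69691241  0.71105328 -0.06767655  0.06431335]
side [[436.87857732   0.         282.39983053]
 [  0.         436.87857732 207.5999608 ]
 [  0.           0.           1.        ]] [-0.14294649  0.          0.          0.          0.        ] [ 0.07297226 -1.02688614  0.91909336] [ 0.86954101 -0.20962734  0.10989448 -0.43344898]
```

View pics/top0.png

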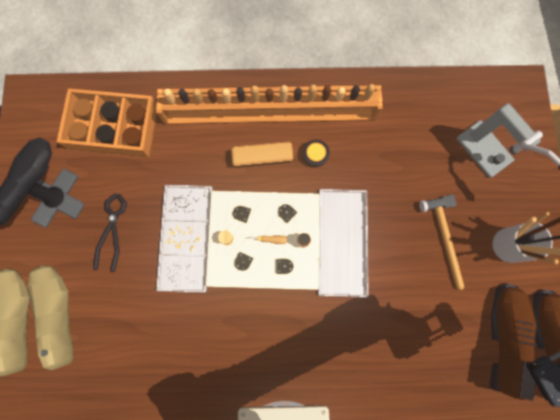

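View pics/side0.png

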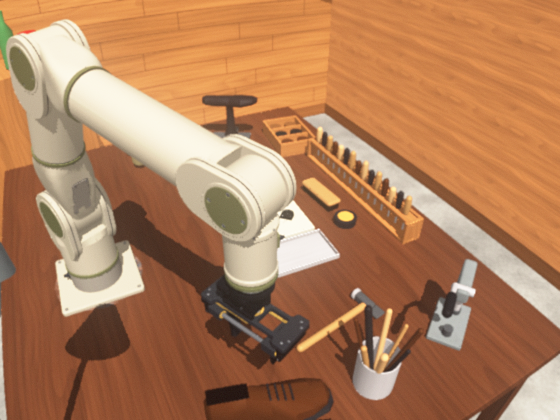

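Top view: the plain tray is at the right (343,243), which is world −y. The heels are at about (242,214), (287,213), (243,262) and (285,267), the spool at (225,238) and the jar at (303,240). Next I measure them.

```bash
cat > h.py <<'E'
import cv2,numpy as np
from scipy.spatial.transform import Rotation as R
from bench import read_state,cams
def ray(c,px,z):
    u=cv2.undistortPoints(np.float64(px).reshape(-1,1,2),c['K'],np.float64(c['dist']))[:,0]
    d=R.from_quat(c['attitude']).apply(np.c_[u,np.ones(len(u))]);o=np.array(c['xyz'])
    return o+d*((z-o[2])/d[:,2])[:,None]
def look(name=None):
    c=cams.camera('top');im=c['img']
    if name: cv2.imwrite(name,cv2.resize(im[170:320,140:400],None,fx=3,fy=3,interpolation=cv2.INTER_CUBIC))
    return c,im
def blobs(im,box=(205,190,370,295),thr=75):
    m=(im.max(2)<thr).astype(np.uint8);k=np.zeros_like(m);k[box[1]:box[3],box[0]:box[2]]=1;m*=k
    n,l,st,ce=cv2.connectedComponentsWithStats(m)
    return [(st[i,4],st[i,:4],ce[i]) for i in range(1,n) if st[i,4]>40]
E
python3 - <<'E'
from h import *
c,im=look('pics/z0.png')
for a,b,ce in blobs(im): print(a,b,ce.round(1),ray(c,ce,.036).round(4))
hsv=cv2.cvtColor(im,cv2.COLOR_BGR2HSV)
m=((hsv[...,1]<60)&(hsv[...,2]>150)).astype(np.uint8);m[:175]=0;m[310:]=0;m[:,:150]=0;m[:,380:]=0
m=cv2.morphologyEx(m,cv2.MORPH_CLOSE,np.ones((3,3)))
n=cv2.findContours(m,0,2)[0];k=max(n,key=cv2.contourArea);r=cv2.minAreaRect(k);print(r,ray(c,cv2.boxPoints(r),.018).round(3))
# board corners by eye from full picture; tray corners
print(ray(c,[(211,192),(321,195),(318,289),(208,287)],.028).round(3)); print(ray(c,[(320,190),(367,191),(366,297),(319,295)],.016).round(3))
E
```

```text
((262.8702697753906, 240.35549926757812), (211.25424194335938, 106.56336212158203), 1.6135388612747192) [[ 0.415  0.333  0.018]
 [ 0.707  0.335  0.018]
 [ 0.679 -0.255  0.018]
 [ 0.388 -0.229  0.018]]
[[ 0.679  0.187  0.028]
 [ 0.665 -0.117  0.028]
 [ 0.41  -0.098  0.028]
 [ 0.421  0.192  0.028]]
[[ 0.682 -0.116  0.016]
 [ 0.677 -0.247  0.016]
 [ 0.387 -0.227  0.016]
 [ 0.395 -0.102  0.016]]
```

View pics/z0.png

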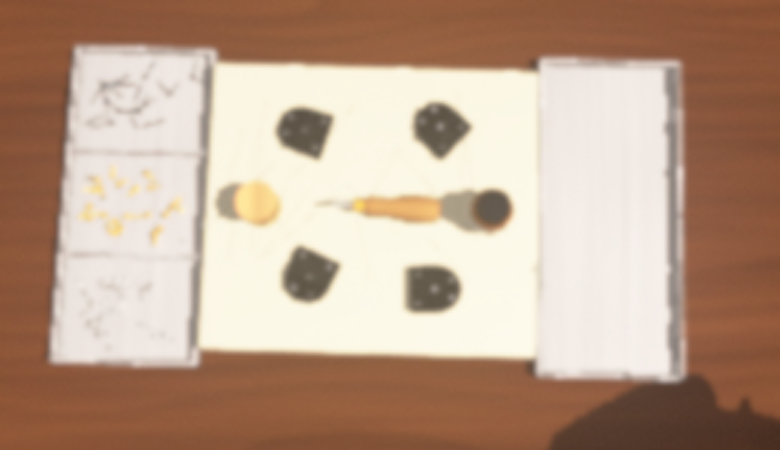

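The 3x crop clearly shows the heels at (305,132), (441,130), (311,275), (433,289), the spool top at (257,202), the jar lid at (492,208), the board spanning x 200–540, and the plain tray at (610,220).

Run:
```python
from h import *
c,im=look()
for a,b,ce in blobs(im,thr=125): print(a,b,ce.round(1),ray(c,ce,.036).round(4))
z=lambda p:np.float64(p)/3+[140,170]
P=ray(c,z([(214,63),(537,70),(536,357),(200,350)]),.028);print('board',P.round(3),P.mean(0))
T=ray(c,z([(538,59),(682,62),(686,380),(537,376)]),.016);print('tray',T.round(3),T.mean(0))
T=ray(c,z([(74,46),(215,49),(197,366),(51,362)]),.016);print('tack',T.round(3),T.mean(0))
print('jar',ray(c,z([(492,208)]),.085),'spool',ray(c,z([(257,202)]),.072))
```

```text
166 [279 205  17  17] [286.2 212.3] [[ 0.6168 -0.0191  0.036 ]]
166 [233 207  16  15] [241.  213.1] [[0.617  0.1035 0.036 ]]
87 [299 234  10  11] [303.5 238.8] [[ 0.5437 -0.0639  0.036 ]]
165 [236 254  15  16] [242.5 261.4] [[0.4865 0.1    0.036 ]]
167 [277 260  15  13] [283.3 265.9] [[ 0.4724 -0.0081  0.036 ]]
board [[ 0.682  0.186  0.028]
 [ 0.67  -0.111  0.028]
 [ 0.41  -0.1    0.028]
 [ 0.422  0.196  0.028]] [0.5462154  0.04248749 0.028     ]
tray [[ 0.683 -0.114  0.016]
 [ 0.678 -0.248  0.016]
 [ 0.387 -0.234  0.016]
 [ 0.394 -0.102  0.016]] [ 0.5354838  -0.17449842  0.016     ]
tack [[0.704 0.318 0.016]
 [0.699 0.187 0.016]
 [0.409 0.2   0.016]
 [0.415 0.33  0.016]] [0.55647412 0.25897869 0.016     ]
jar [[ 0.53624844 -0.06163676  0.085     ]] spool [[0.54708122 0.14052377 0.072     ]]
```

```bash
python3 -m crank '0 0 0 -0.095 0;0 0 0 -0.095 -0.3;0 0 0 -0.095 -0.3;0 0 0 -0.095 -0.3;0 0 0 -0.095 -0.3;0 0 0 -0.095 -0.3;0 0 0 -0.095 -0.3;0 0 0 0 -0.3'
```

```text
time: 1.0
ee_pos: [0.2592, -0.5686, 0.2223]
eef_rot: [0.74, 0.672, 0.0, -0.0]
ft_force: [0.6, 0.5, -0.5]
width: 0.0336
grip_force: 0.0
```

```bash
python3 -m crank '0 0 0 -0.03 -0.4;0.23 0.068 0 0 -0.4;0.23 0.068 0 0 -0.4;0.23 0.068 0 0 -0.4;0.23 0.068 0 0 -0.4;0.23 0.068 0 0 -0.4;0.23 0.068 0 0 -0.4;0.23 0.068 0 0 -0.4;0.23 0.068 0 0 -0.4;0.23 0.068 0 0 -0.4'
cat >> h.py <<'E'
C=np.array([.546,.0425]);Y=np.array([.048,.9988]);X=np.array([.9988,-.048])
def bf(p): d=np.array(p[:2])-C; return np.round([d@X,d@Y],4)
def st():
    s=read_state();q=R.from_quat(s['eef_rot']).as_matrix()
    print('t',s['time'],'board xy',bf(s['ee_pos']),'z',s['ee_pos'][2].round(4),'toolx ang',np.degrees(np.arctan2(q[1,0],q[0,0])).round(2),'w',s['width'],'F',np.round(s['ft_force'],1))
E
python3 -c "from h import *;st()"
```

```text
time: 2.0
ee_pos: [0.403, -0.1596, 0.2227]
eef_rot: [0.727, 0.687, -0.0, 0.0]
ft_force: [0.3, -0.3, 0.9]
width: 0.0259
grip_force: 0.0
t 2.0 board xy [-0.1331 -0.2087] z 0.2227 toolx ang 86.75 w 0.02591099752005535 F [ 0.3 -0.3  0.9]
```

```bash
python3 -m crank '0.21 0.061 0 0 -0.4;0.21 0.061 0 0 -0.4;0.21 0.061 0 0 -0.4;0.21 0.061 0 0 -0.4;0.205 0.061 0 0 -0.4;0 0 0.22 0 -0.4;0 0 0.22 0 -0.4;0 0 0.22 0 -0.4;0 0 0.2 0 -0.4;0 0 0 0 -0.4'
python3 -c "from h import *;st()"
```

```text
time: 3.0
ee_pos: [0.4708, 0.0438, 0.0464]
eef_rot: [0.726, 0.687, -0.003, -0.003]
ft_force: [-0.3, -0.4, -0.1]
width: 0.0262
grip_force: 0.0
t 3.0 board xy [-0.0752 -0.0023] z 0.0464 toolx ang 86.84 w 0.026204259379660998 F [-0.3 -0.4 -0.1]
```

Run:
```python
from h import *
c,im=look('pics/z1.png')
```

```text
(no output)
```

View pics/z1.png

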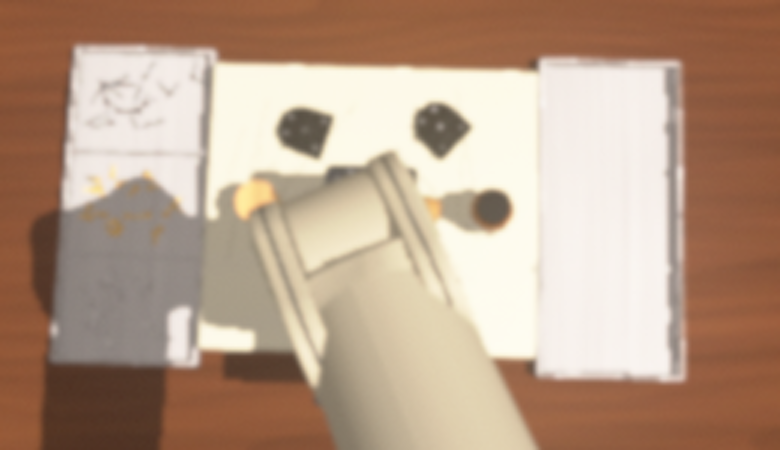

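Nothing is touched yet: heels still in place, arm hides the near row. Lower the last 15 mm and push.

```bash
python3 -m crank '0 0 0.07 0 -0.4;0 0 0 0 -0.4;-0.08 0 0 0 -0.4;-0.1 0 0 0 -0.4;-0.1 0 0 0 -0.4'
python3 -c "from h import *;st()"
```

```text
time: 3.55
ee_pos: [0.4726, -0.0125, 0.0382]
eef_rot: [0.725, 0.689, 0.001, 0.001]
ft_force: [0.2, -0.5, -0.3]
width: 0.026
grip_force: 0.0
t 3.55 board xy [-0.0707 -0.0585] z 0.0382 toolx ang 87.03 w 0.025990100401882075 F [ 0.2 -0.5 -0.3]
```

The tips stayed at 38 mm, just over the heel top. I back up, go 6 mm lower and push again.

```bash
python3 -m crank '0.15 0 0 0 -0.4;0.14 0 0 0 -0.4;0 0 0 0 -0.4;0 0 0.03 0 -0.4;0 0 0 0 -0.4;0 0 0 0 -0.4'
python3 -c "from h import *;st()"
```

```text
time: 4.15
ee_pos: [0.4745, 0.0451, 0.0306]
eef_rot: [0.726, 0.688, -0.0, 0.0]
ft_force: [-0.6, 0.0, -1.0]
width: 0.0259
grip_force: 0.0
t 4.15 board xy [-0.0715 -0.0008] z 0.0306 toolx ang 86.97 w 0.025855692410479882 F [-0.6  0.  -1. ]
```

```bash
python3 -m crank '-0.08 0 0 0 -0.4;-0.1 0 0 0 -0.4;-0.1 0 0 0 -0.4;-0.1 0 0 0 -0.4;-0.1 0 0 0 -0.4;-0.1 0 0 0 -0.4;0 0 0 0 -0.4'
python3 - <<'E'
from h import *
st();look('pics/z2.png')
E
```

```text
time: 4.85
ee_pos: [0.4682, -0.0732, 0.0305]
eef_rot: [0.727, 0.687, -0.0, 0.0]
ft_force: [-0.6, -1.1, 0.2]
width: 0.026
grip_force: 0.0
t 4.85 board xy [-0.0721 -0.1193] z 0.0305 toolx ang 86.78 w 0.026049388244190303 F [-0.6 -1.1  0.2]
```

View pics/z2.png

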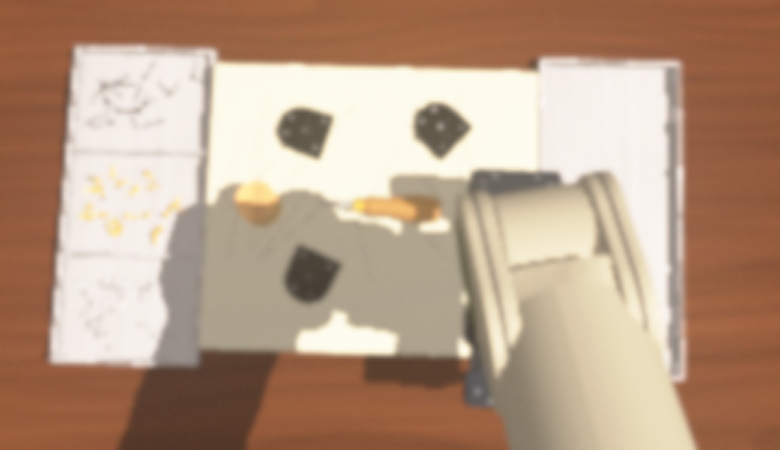

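The heel has moved along under the hand and the other three are unmoved. I carry on over the edge, then hop back behind the second near heel.

```bash
python3 -m crank '-0.1 0 0 0 -0.4;-0.1 0 0 0 -0.4;-0.1 0 0 0 -0.4;-0.03 0 0 0 -0.4;0 0 0 0 -0.4;0 0 -0.1 0 -0.4;0 0 0 0 -0.4'
python3 -c "from h import *;st()"
python3 -m crank '0.24 0 0 0 -0.4;0.24 0 0 0 -0.4;0.24 0 0 0 -0.4;0.24 0 0 0 -0.4;0.24 0 0 0 -0.4;0.24 0.04 0 0 -0.4;0 0 0 0 -0.4;0 0 0 0 -0.4'
python3 - <<'E'
from h import *
st();look('pics/z3.png')
E
```

```text
time: 5.6
ee_pos: [0.4667, -0.1342, 0.0523]
eef_rot: [0.724, 0.689, 0.001, 0.001]
ft_force: [-0.5, -0.1, -0.1]
width: 0.026
grip_force: 0.0
t 5.6 board xy [-0.0707 -0.1803] z 0.0523 toolx ang 87.16 w 0.02599121611645332 F [-0.5 -0.1 -0.1]
time: 6.4
ee_pos: [0.487, 0.154, 0.0501]
eef_rot: [0.724, 0.69, 0.0, -0.0]
ft_force: [0.3, -0.5, 0.0]
width: 0.0258
grip_force: 0.0
t 6.4 board xy [-0.0642  0.1085] z 0.0501 toolx ang 87.3 w 0.02584808366073153 F [ 0.3 -0.5  0. ]
```

View pics/z3.png

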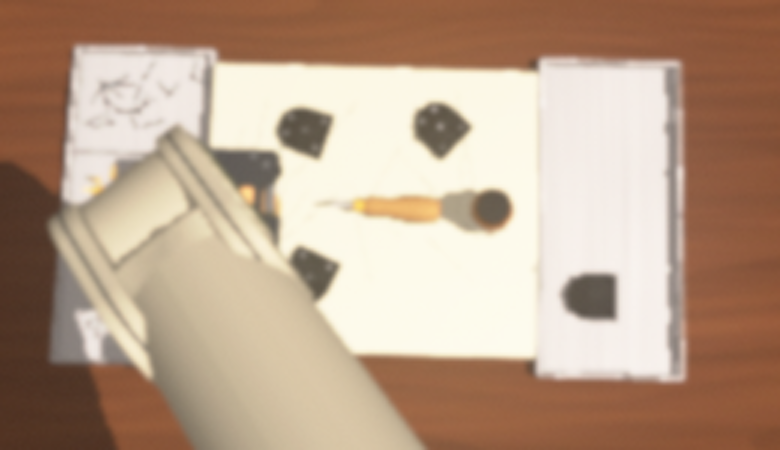

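First heel lies flat in the tray at (590,297). Now the second near heel.

```bash
python3 -m crank '0 0 0.096 0 -0.4;0 0 0 0 -0.4;-0.08 0 0 0 -0.4;-0.1 -0.005 0 0 -0.4;-0.1 -0.005 0 0 -0.4;-0.1 -0.005 0 0 -0.4;-0.1 -0.005 0 0 -0.4;-0.1 0 0 0 -0.4;-0.1 0 0 0 -0.4;-0.1 0 0 0 -0.4'
python3 -c "from h import *;st()"
python3 -m crank '-0.1 0 0 0 -0.4;-0.1 0 0 0 -0.4;-0.1 0 0 0 -0.4;-0.1 0 0 0 -0.4;-0.1 0 0 0 -0.4;-0.1 0 0 0 -0.4;-0.06 0 0 0 -0.4;0 0 0 0 -0.4;0 0 -0.15 0 -0.4;0 0 0 0 -0.4'
python3 -c "from h import *;st()"
```

```text
time: 7.45
ee_pos: [0.4756, -0.0059, 0.0318]
eef_rot: [0.726, 0.688, -0.0, 0.0]
ft_force: [-0.4, 0.3, 0.8]
width: 0.0263
grip_force: 0.0
t 7.45 board xy [-0.068  -0.0518] z 0.0318 toolx ang 86.95 w 0.02633581217467308 F [-0.4  0.3  0.8]
time: 8.45
ee_pos: [0.4711, -0.1352, 0.0642]
eef_rot: [0.725, 0.689, 0.001, 0.002]
ft_force: [-0.0, 0.7, -0.3]
width: 0.0264
grip_force: 0.0
t 8.45 board xy [-0.0663 -0.1811] z 0.0642 toolx ang 87.1 w 0.026350302895815067 F [-0.   0.7 -0.3]
```

```bash
python3 -m crank '0 0 -0.24 0 -0.4;0.1 0.117 0 0 -0.4;0.15 0.117 0 0 -0.4;0.16 0.117 0 0 -0.4;0.16 0.117 0 0 -0.4;0.16 0.117 0 0 -0.4;0.175 0.117 0 0 -0.4;0 0 0 0 -0.4;0 0 0.2 0 -0.4;0 0 0 0 -0.4'
python3 - <<'E'
from h import *
st();look('pics/z4.png')
E
```

```text
time: 9.45
ee_pos: [0.6155, 0.0379, 0.065]
eef_rot: [0.725, 0.689, -0.003, -0.002]
ft_force: [-1.2, -0.8, -0.7]
width: 0.0262
grip_force: 0.0
t 9.45 board xy [ 0.0696 -0.0013] z 0.065 toolx ang 87.12 w 0.026153194843380193 F [-1.2 -0.8 -0.7]
```

View pics/z4.png

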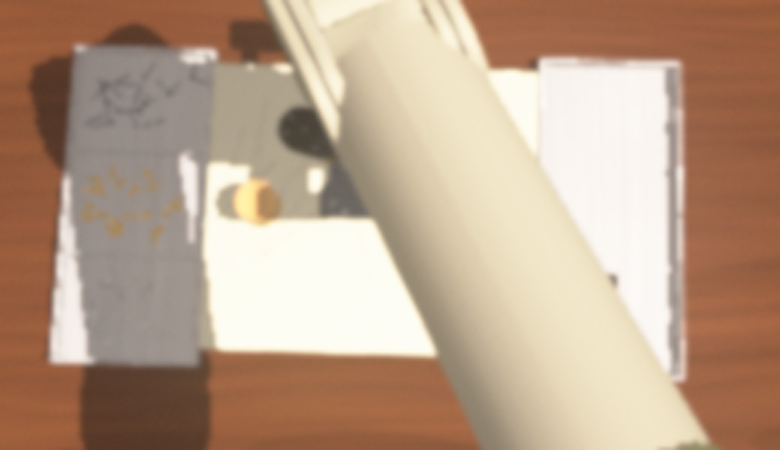

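The board's near row is empty. Now I lower behind the far front heel.

```bash
python3 -m crank '0 0.02 0.1 0 -0.4;0 0 0.085 0 -0.4;0 0 0 0 -0.4;0 0 0 0 -0.4'
python3 -c "from h import *;st()"
```

```text
time: 9.9
ee_pos: [0.6225, 0.0374, 0.0324]
eef_rot: [0.725, 0.689, -0.0, -0.0]
ft_force: [-0.5, 0.8, -0.7]
width: 0.0262
grip_force: 0.0
t 9.9 board xy [ 0.0766 -0.0014] z 0.0324 toolx ang 87.05 w 0.026177552747888015 F [-0.5  0.8 -0.7]
```

```bash
python3 -m crank '-0.06 0 0.004 0 -0.4;-0.1 0 0 0 -0.4;-0.1 0 0 0 -0.4;-0.1 0 0 0 -0.4;-0.1 0 0 0 -0.4;-0.1 0 0 0 -0.4;-0.1 0 0 0 -0.4;-0.1 0 0 0 -0.4;-0.1 0 0 0 -0.4;-0.04 0 0 0 -0.4'
python3 -m crank '0 0 0 0 -0.4;0 0 -0.1 0 -0.4;0 0 0 0 -0.4;0.24 0 0 0 -0.4;0.24 0 0 0 -0.4;0.24 0 0 0 -0.4;0.24 -0.01 0 0 -0.4;0.24 -0.01 0 0 -0.4;0.26 0 0 0 -0.4;0 0 0 0 -0.4'
python3 - <<'E'
from h import *
st();look('pics/z5.png')
E
```

```text
time: 10.9
ee_pos: [0.6133, -0.1461, 0.0322]
eef_rot: [0.726, 0.687, -0.0, 0.001]
ft_force: [-0.1, 0.0, 0.6]
width: 0.0258
grip_force: 0.0
time: 11.9
ee_pos: [0.6219, 0.1589, 0.0521]
eef_rot: [0.721, 0.693, 0.002, -0.002]
ft_force: [0.1, 0.2, 0.5]
width: 0.026
grip_force: 0.0
t 11.9 board xy [0.0702 0.1199] z 0.0521 toolx ang 87.76 w 0.025989087569350346 F [0.1 0.2 0.5]
```

View pics/z5.png

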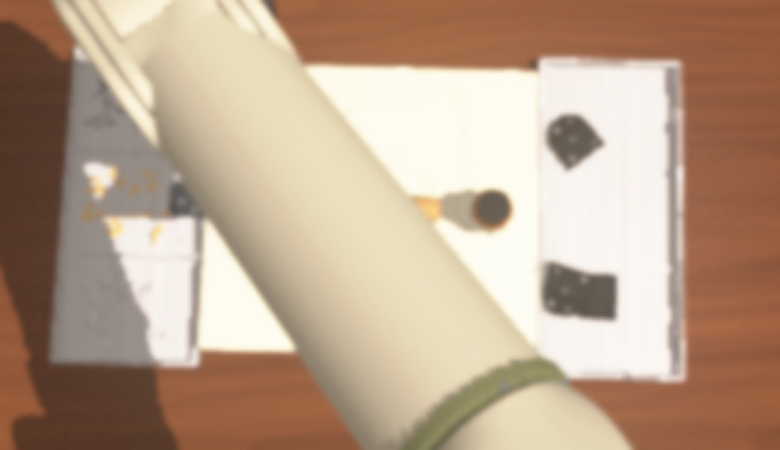

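Three heels are in the tray; the second lies partly on the first by the board edge (566,290). Now the last heel.

```bash
python3 -m crank '0 0 0.103 0 -0.4;0 0 0 0 -0.4;-0.1 0 0 0 -0.4;-0.1 0 0 0 -0.4;-0.1 0 0 0 -0.4;-0.1 0 0 0 -0.4;-0.1 0 0 0 -0.4;-0.1 0 0 0 -0.4;-0.1 0 0 0 -0.4;-0.1 0 0 0 -0.4'
python3 -c "from h import *;st()"
python3 -m crank '-0.1 0 0 0 -0.4;-0.1 0 0 0 -0.4;-0.1 0 0 0 -0.4;-0.1 0 0 0 -0.4;-0.1 0 0 0 -0.4;-0.1 0 0 0 -0.4;-0.08 0 0 0 -0.4;0 0 0 0 -0.4;0 0 -0.15 0 -0.4;0 0 -0.24 0 -0.4'
python3 -c "from h import *;st()"
```

```text
time: 12.95
ee_pos: [0.6156, -0.0141, 0.0311]
eef_rot: [0.725, 0.688, -0.0, 0.0]
ft_force: [-0.4, -0.2, 0.0]
width: 0.0262
grip_force: 0.1
t 12.95 board xy [ 0.0723 -0.0532] z 0.0311 toolx ang 87.0 w 0.026215067659520405 F [-0.4 -0.2  0. ]
time: 13.95
ee_pos: [0.607, -0.1468, 0.107]
eef_rot: [0.725, 0.689, -0.001, -0.003]
ft_force: [1.6, -0.6, -0.0]
width: 0.0262
grip_force: 0.0
t 13.95 board xy [ 0.07   -0.1861] z 0.107 toolx ang 87.11 w 0.02622569995187867 F [ 1.6 -0.6 -0. ]
```

Back off toward −y to see the whole tray.

```bash
python3 -m crank '-0.1 0 -0.2 0 -0.4;-0.24 0 0 0 -0.4;-0.24 0 0 0 -0.4;-0.24 0 0 0 -0.4;-0.24 0 0 0 -0.4;0 0 0 0 -0.4;0 0 0 0 -0.4'
python3 - <<'E'
from h import *
st()
a=cams.camera('top')['img'][180:300,190:380];b=cams.camera('side')['img'][190:310,230:420]
f=lambda i:cv2.resize(i,None,fx=4,fy=4,interpolation=cv2.INTER_CUBIC)[:,:]
v=np.vstack([cv2.resize(a,(475,300),interpolation=cv2.INTER_CUBIC),cv2.resize(b,(475,300),interpolation=cv2.INTER_CUBIC)])
cv2.imwrite('pics/z6.png',v)
E
```

```text
time: 14.65
ee_pos: [0.5981, -0.3599, 0.1485]
eef_rot: [0.725, 0.688, 0.0, -0.0]
ft_force: [0.5, 1.0, -0.4]
width: 0.0262
grip_force: 0.0
t 14.65 board xy [ 0.0714 -0.3994] z 0.1485 toolx ang 86.98 w 0.026195623753986173 F [ 0.5  1.  -0.4]
```

View pics/z6.png

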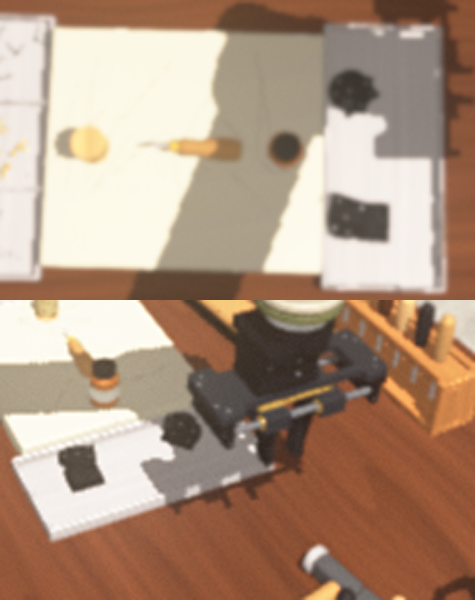

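Board is clear: two heels stacked at the far side (352,92) and two overlapping at the near side (358,217), all within the tray. I move the hand's shadow away and measure their positions and heights from the two views.

```bash
python3 -m crank '-0.17 -0.17 -0.05 0 -0.4;-0.17 -0.17 -0.05 0 -0.4;-0.17 -0.17 -0.05 0 -0.4;-0.17 -0.17 0 0 -0.4;-0.17 -0.17 0 0 -0.4;-0.17 -0.17 0 0 -0.4;-0.17 -0.17 0 0 -0.4;-0.17 -0.17 0 0 -0.4;0 0 0 0 -0.4;0 0 0 0 -0.4'
python3 - <<'E'
from h import *
st()
c=cams.camera('top');s=cams.camera('side')
for a,b,ce in blobs(c['img'],box=(316,190,368,296),thr=120):
    m=(c['img'].max(2)<120); x,y,w,h=b[:4]
    print(a,b,[bf(p)+[0,.217] for p in ray(c,[ce,(x,y),(x+w,y+h)],.017)])
ts=[]
for i,(cc,o,s0) in enumerate([(c,(310,185),6),(s,(230,260),5)]):
    h=[(110,65),(110,80)][i]
    im=cc['img'][o[1]:o[1]+(115 if i==0 else 110), o[0]:o[0]+(65 if i==0 else 110)]
    im=cv2.LUT(im,np.uint8(255*(np.arange(256)/255.)**.5));ts.append(cv2.resize(im,(int(im.shape[1]*580/im.shape[0])//1,580),interpolation=cv2.INTER_CUBIC))
v=np.hstack(ts)[:,:];v=cv2.resize(v,(min(800,v.shape[1]),580));cv2.imwrite('pics/z7.png',v);print(v.shape,[t.shape for t in ts])
E
```

```text
time: 15.75
ee_pos: [0.3131, -0.6169, 0.179]
eef_rot: [0.725, 0.689, 0.0, 0.0]
ft_force: [0.9, 0.2, 0.3]
width: 0.0259
grip_force: 0.0
t 15.75 board xy [-0.201  -0.6698] z 0.179 toolx ang 87.06 w 0.02593670040382454 F [0.9 0.2 0.3]
208 [322 209  18  17] [array([0.0695, 0.0377]), array([0.0894, 0.0595]), array([0.0432, 0.0097])]
325 [321 258  24  18] [array([-0.0703,  0.0293]), array([-0.0458,  0.0612]), array([-0.0923, -0.0036])]
(580, 800, 3) [(580, 327, 3), (580, 580, 3)]
```

View pics/z7.png

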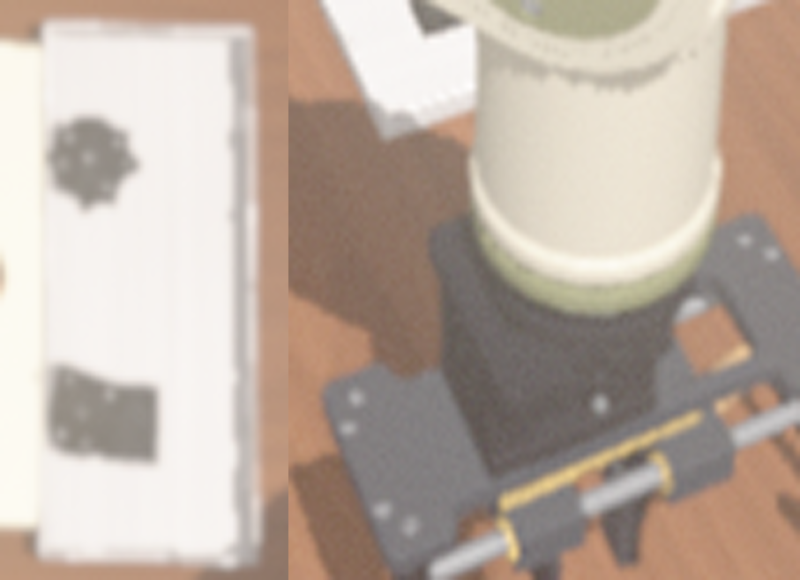

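The heels' middles are about 29–40 mm off the tray's centre line along y (limit 55) and ±70 mm along x (limit 130). A two-layer stack would put the upper middle at about 15 mm (limit 18), and the pieces sit about 6 mm clear of the board. The view shows both pairs at (90,160) and (100,412), so I'm handing in.

```bash
python3 -c "
from bench import workorder;print(workorder.close_job())"
```

```text
the job is handed in; nothing more can be done
None
```

I swept all four heel pieces by pushing into the plain tray, left the tools where they were as far as the pictures show, and handed in the job at about 16 s; no verdict was returned.

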